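Shut the tea keeper and snap its vent cap home

ROBOT

A 7-joint arm with a two-finger parallel gripper is mounted at the origin on the work surface. World frame = base frame: x ahead of the robot, y to its left, z up, the work surface at z = 0. Lengths are in m, angles in degrees, forces in N, time in s.
With the tool pointing down it reaches from about 0.4 to 0.85 m from the base axis. Payload 4.5 kg.
Tool frame: the origin (TCP) lies where the fingers leave the gripper's body, on its centre line; the fingertips stand 64 mm ahead of it and the grasp point (between the pads) lies 45 mm ahead of it (ctrl.tip_reach is the distance from the TCP to the fingertips, in m); z points along the fingers, y is the line along which they close (so a half turn about z gives the same grasp; the last joint's range is limited). The gripper opens to 88 mm and grips with 3 to 60 N. Pads are 18 mm wide; open, the fingers measure 123 mm over their backs; the gripper's body (75 mm by 187 mm) begins 45 mm behind the grasp point.
Start: joints at [-62.75, 39.483, -11.15, 89.685, 9.013, 51.709, -12.324], TCP at [0.267, 0.565, 0.303] pointing down, gripper open.
Joint ranges: [-172.22, 172.22], [-26.19, 119.32], [-84.43, 86.54], [7.71, 146.69], [-57.33, 237.33], [2.42, 119.75], [-152.13, 152.13]. Speed limits (degrees/s): [147.25, 147.25, 180, 180, 180, 180, 180].

INTERFACE

Orientations are given as [roll, pitch, yaw] about the fixed x, y, z axes, in that order (R = Rz(yaw) Ry(pitch) Rx(roll)).
In Python, from workcell import readout, viewer, ctrl gives the robot as it stands. The module is installed in compiled form; this text tells all that it offers.
- The arm moves only by the tool apply_moves, never from a script. Its argument "commands" is a list of rows, each an object of numbers: "tx", "ty", "tz": the shift along the world's x, y, z in mm; "roll": the turn about the world's z in rad. In form: [{"tx": .., "ty": .., "tz": .., "roll": ..}, ...]. A call has 1 to 10 rows; each row shifts and turns the commanded pose from where the row before left it; what a row does not reach is not made up. A row lasts 1/12 s, in which the tool goes at most 41.7 mm and 7.16 degrees, less where a joint would pass 70% of its speed; a pose out of reach is approached as far as the arm can. A call is refused whole if a number of a shift passes 41.7 or a number of a turn 0.125, either way. A call with a gripper value outside its range is refused whole. "claw" is the closure, from -1 (fully open) to 1 (shut), set as the call begins (left out, the last holds). The fingers move at their own pace and stop on an object; "grip_force" is the grip in N (left out, the last holds). Time passes only in rows, so rows that do not move let the fingers close. It gives the time, the measured TCP pose, the force, the opening and the grip force at its end, in the units of the state.
- readout.get_obs(): the state, without advancing time (a new reading comes with each control period).
- viewer.capture(name): name is "side" or "top"; returns the picture (420x560x3 uint8, red, green, blue); there is no depth.
- viewer.camera_model(name): a dict with "fovy" (degrees; the focal length in pixels is half the picture's height over the tangent of half this angle, whatever the lens; pixels are square), "cx", "cy" (the principal point, pixels), "dist" ([k1, k2, p1, p2, k3] as OpenCV has them; the pictures are not rectified), "R" (3x3) and "t" (3): a world point X has camera coordinates R X + t. Camera axes: x right, y down, z forward; pixel columns grow to the right and rows downward; lengths in m; the calibration is good to about 2 mm. A picture is of the moment at which its call begins. camera_model takes no time and is no camera call.
- ctrl.hand_in(): hands the job in; it is judged then, once.
The state is a dict: "time": time; "joints": joint angles; "qd": joint speeds; "joint_torque": joint torques, N m; "eef_pos": TCP position; "tcp_rot": TCP orientation; "contact_force": force on the tool from outside, world axes, zero at the start; "wrist_torque": the same for the moment, N m; "width": finger opening in m; "finger_force": force on a finger pad.
Only numpy, scipy, OpenCV 4.12 (cv2) and the standard library are available. Lean on these libraries where they do the work, as an engineer would, in place of code of your own. Each camera call takes 0.05 s, during which the arm holds its last target. There are 200 camera calls.

TASK

Lower the keeper's hinged lid until it is fully closed, then put the small loose snap cap, open side down, over the stud on the lid and press until it clicks, and keep pressing firmly on it after the click so that the seal ring under it stays squeezed. Finish while still pressing the cap down with the fingers: do not let go. Leave the tumbler, the jar lid and the tape roll where they are.

Things in the scene. Friction and masses are not known exactly. Their poses are not given: they have to be found in the camera images.
- keeper: white open-topped plastic box, 160 (x) x 130 (y) x 70 mm high, holding tea sachets; fixed to the table. Origin: centre of its underside; its x axis points from the free edge of the lid towards the hinge, z up.
- lid (a joint): angle of the keeper's grey lid, rad: 0 = closed (level on the box), 1.57 = upright, stop at 1.75. A flat plate 160 x 130 x 8 mm, hinged along the box's far (+x) top edge (axis level, along the keeper's y); starts part open. The hinge is stiff (0.2 N m friction): the lid stays where it is left and must be pushed all the way down, with 1 to 3 N at its free edge.
- lid_hinge (a point): middle of the hinge line, at the lid plate's underside, 70 mm above the table. Its axes turn with the lid: x from the lid's free edge towards the hinge, y along the hinge, z out of the lid's outer face (which carries the stud); the plate lies from x = -160 to 0 mm and z = 0 to 8 mm.
- lid_tab (a point): middle of the end of the thumb tab at the lid's free edge, 172 mm from the hinge line: a tab 50 mm wide, 6 mm thick, standing 12 mm out past the lid's edge (and past the box's near wall when shut), so it can be pushed or pinched.
- stud (a point): foot of the vent stud: on its axis, on the lid's outer face, 80 mm from the hinge line, mid-width; z along the stud, out of the lid. White round post, 24 mm across, 23 mm high, top 5 mm tapering to 16 mm across; four sprung round bulges stand 4 mm out of its side, centred 13.5 mm above the lid. With the lid closed the stud is upright, its foot 78 mm above the table.
- seal (a joint): how far the black rubber seal ring round the stud's foot is squeezed, m. The ring is about 44 mm across and stands 5 mm above the lid's face when free (0); it springs down at most 3 mm (0.003). 2 N starts it, 11 N squeezes it flat.
- cap: loose black snap cap, a cup open side down: 42 mm across, 28 mm high, about 30 g. Origin: centre of its open underside, z up. Mouth 28 mm, inside 35 mm. On the stud the bulges resist from underside 18 mm above the lid (6 to 10 N); at about 14 mm the force drops (click) and they draw it down; it meets the seal ring at 5 mm; press on to squeeze that. Grip its outside from above.
- jar_lid: bystander: black round jar lid, solid, 76 mm across, 14 mm high, lying on the table; origin at the centre of its underside.
- tumbler: bystander: white travel tumbler with a black top, 86 mm across at most, 187 mm high; origin at the centre of its underside.
- tape_roll: bystander: cardboard ring of parcel tape, 90 mm across, 48 mm high, lying flat; origin at the centre of its underside.
Things that resemble listed ones, but are neither listed nor needed, are in the scene too. Leave any brown, orange or red look-alike of the cap alone.

How it is judged (in metres and radians):
On the way, in this order (a step that is already met when the one before it is completed fails the run):
1. the lid is fully closed (value of joint lid below 0.04 rad), for 0.2 s.
2. the cap has clicked down over the stud, with the lid still closed (value of joint lid below 0.04 rad and z of cap in the frame of stud below 0.0075 m and horizontal distance between cap and stud below 0.004 m and angle between cap's own z axis and vertical below 0.15 rad), for 0.2 s.
At the end, for the whole second after the job is handed in: The lid is closed (within 0.04 rad), the cap sits upright on the stud (centred within 4 mm, underside less than 6 mm above the lid), and the fingers are still pressing it (over 3 N of contact) so that the seal ring stays squeezed by more than 1 mm (about 5 N of push) through the last second (value of joint lid below 0.04 rad and z of cap in the frame of stud below 0.006 m and horizontal distance between cap and stud below 0.004 m and angle between cap's own z axis and vertical below 0.15 rad and value of joint seal above 0.001 m and contact force between the fingers and cap above 3 N); the arm keeps its last pose, push and grip.
It fails at once if the tumbler is moved by more than 30 mm or tipped (distance of tumbler from where it was at the start of the episode above 0.03 m or angle between tumbler's own z axis and vertical above 0.5 rad).
It fails at once if the jar lid is moved by more than 30 mm (distance of jar_lid from where it was at the start of the episode above 0.03 m).
It fails at once if the tape roll is moved by more than 30 mm (distance of tape_roll from where it was at the start of the episode above 0.03 m).
It also fails if it takes over 58 s, if anything falls off the work surface, if the arm or the gripper's body presses on something with over 40 N, if the wrist force passes 120 N, or if a joint passes its speed limit or range.

## Working session

There is one attempt and no reset: what is moved stays moved. The work goes in short steps, Python scripts to look and compute and a tool call to move; the robot and the scene stay as the last step left them, time stands still between calls to the robot, and variables do not carry over. Pictures are saved under pics/ and viewed, at most 10 in all, crops included, and the job is handed in when it is done.

Besides the shell and the picture viewer there is one more tool, called after "Call:" in YAML: its name, and indented under it one key for each argument. apply_moves: Moves the arm, as the interface text tells. Its arguments: {"type":"object","properties":{"commands":{"type":"array"},"claw":{"type":"number"},"grip_force":{"type":"number"}},"required":["commands"]}

```bash
mkdir -p pics; cat > h.py <<'E'
import numpy as np, cv2
from workcell import readout, viewer, ctrl
def K(n):
    m=viewer.camera_model(n); f=210/np.tan(np.radians(m['fovy'])/2)
    return np.array([[f,0,m['cx']],[0,f,m['cy']],[0,0,1]]),np.array(m['dist'],float),np.array(m['R']),np.array(m['t'])
def ray(n,uv):
    k,d,R,t=K(n); p=cv2.undistortPoints(np.array([[uv]],float),k,d)[0,0]
    return -R.T@t, R.T@np.array([p[0],p[1],1])
def at(n,uv,z):
    c,v=ray(n,uv); return c+v*(z-c[2])/v[2]
def proj(n,X):
    k,d,R,t=K(n); return cv2.projectPoints(np.array(X,float).reshape(-1,3),cv2.Rodrigues(R)[0],t,k,d)[0][:,0]
def tri(a,b):
    c1,v1=ray('top',a);c2,v2=ray('side',b)
    s=np.linalg.lstsq(np.c_[v1,-v2],c2-c1,rcond=None)[0]; p,q=c1+s[0]*v1,c2+s[1]*v2
    return (p+q)/2,np.linalg.norm(p-q)
def snap(n,f):
    im=viewer.capture(n); cv2.imwrite('pics/'+f,im[:,:,::-1]); return im
E
python3 - <<'E'
from h import *
snap('top','t0.png');snap('side','s0.png')
for n in('top','side'):
    k,d,R,t=K(n);print(n,k[0,0],k[:2,2],d,-R.T@t,R[2])
print(readout.get_obs())
E
```

```text
top 469.20695428927235 [270.56193886 210.93433894] [-0.007195  0.        0.        0.        0.      ] [ 0.43996482 -0.00536869  1.47269559] [ 0.07026965  0.00688038 -0.9975043 ]
side 478.98085915098744 [276.36476232 220.26643483] [-0.00180054  0.          0.          0.          0.        ] [0.42688711 0.97778529 0.92349313] [ 0.09834653 -0.75921542 -0.64336607]
{'time': 0.1, 'joints': array([-62.74990956,  39.52659099, -11.14484108,  89.7371442 ,
         9.01057554,  51.71197229, -12.32401552]), 'qd': array([ 0.04580468, -0.14135253, -0.01262202, -0.27517586,  0.08865299,
        0.01507957, -0.03070856]), 'joint_torque': array([-3.36165373e-03, -5.28491306e+01, -1.27145179e+00, -1.53835595e+01,
       -5.25274838e-02,  1.97634712e-03,  4.05904234e-05]), 'eef_pos': array([0.26706532, 0.56455783, 0.3020177 ]), 'tcp_rot': array([-1.79906056e+02,  5.97334646e-03,  1.54689436e+02]), 'contact_force': array([ 0.39931771, -0.23758726,  0.0009365 ]), 'wrist_torque': array([-0.0129423 , -0.02089785,  0.0224166 ]), 'finger_force': 0.0, 'width': 0.08842515222768084}
```

View pics/t0.png

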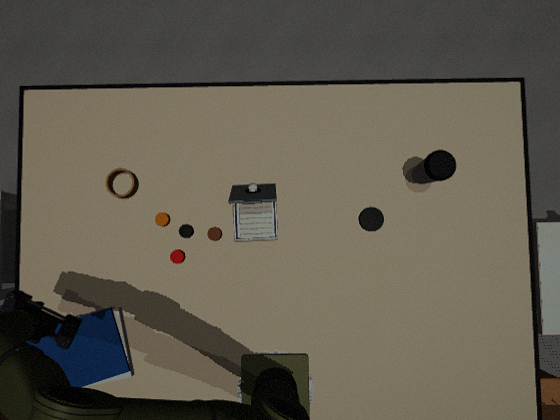

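View pics/s0.png

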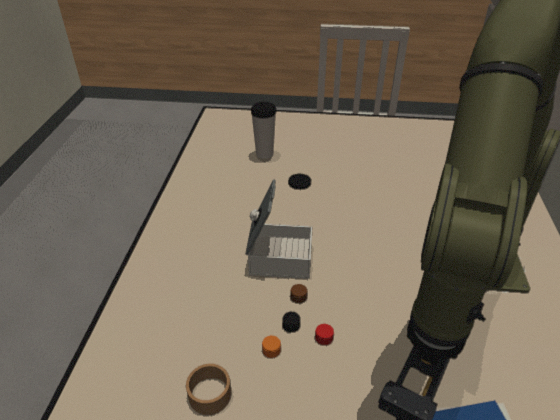

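The top view shows the black cap at about (186,231), with brown (214,233), orange (162,219) and red (177,257) look-alikes around it. The keeper is at about (255,212) and its lid is steeply open. In the side view the cap is at about (291,321) and the lid at about (262,220). I'll zoom in to pick out the corners.

```bash
python3 - <<'E'
from h import *
t=cv2.imread('pics/t0.png');s=cv2.imread('pics/s0.png')
a=cv2.resize(t[170:255,215:295],None,fx=5,fy=5,interpolation=cv2.INTER_CUBIC)
b=cv2.resize(s[175:285,235:325],None,fx=4,fy=4,interpolation=cv2.INTER_CUBIC)
o=np.zeros((440,760,3),np.uint8);o[:425,:400]=a;o[:,400:]=b
o=cv2.convertScaleAbs(o,alpha=1.4);cv2.imwrite('pics/z.png',o)
def blob(im,c,r=11):
    p=im[c[1]-r:c[1]+r+1,c[0]-r:c[0]+r+1].max(2)
    n,l,st,ce=cv2.connectedComponentsWithStats((p<60).astype(np.uint8)); i=1+st[1:,4].argmax(); print(st[i],ce[i]+np.array(c)-r); return ce[i]+np.array(c)-r
u=blob(t,(186,231));v=blob(s,(291,321))
print(tri(u,v),at('top',u,.028),at('side',v,.014))
E
```

```text
[  4   4  15  14 160] [185.91875 230.78125]
[  3   2  17  20 295] [290.89830508 321.63389831]
(array([0.48545168, 0.26902813, 0.01372583]), np.float64(0.0022139058583407253)) [0.48391076 0.26629602 0.028     ] [0.48654185 0.26924984 0.014     ]
```

View pics/z.png

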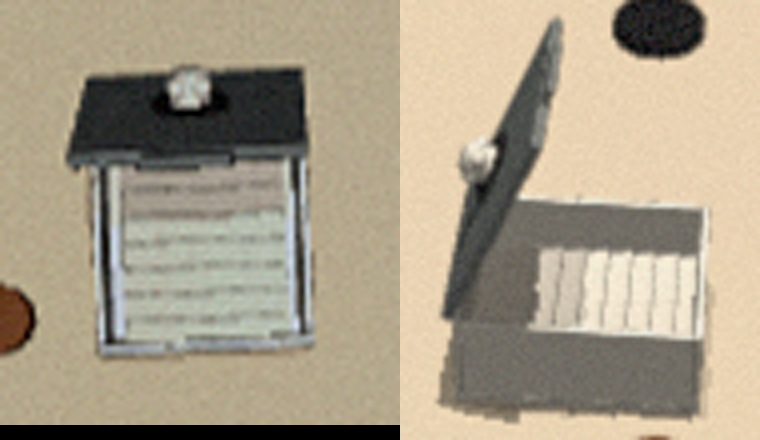

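```bash
cat > fit.py <<'E'
from h import *
from scipy.optimize import least_squares
T=lambda u,v:(214.6+u/5,169.6+v/5)
S=lambda u,v:(234.6+(u-400)/4,174.6+v/4)
# frame: 'b' keeper , 'l' lid (mm)
P=[('top','b',(-80,65,70),T(100,349)),('top','b',(-80,-65,70),T(313,342)),
('top','l',(0,65,8),T(86,77)),('top','l',(0,-65,8),T(303,68)),
('top','l',(-160,65,8),T(68,161)),('top','l',(-160,-65,8),T(307,151)),('top','l',(-80,0,31),T(189,88)),
('side','b',(-80,65,70),S(701,338)),('side','b',(-80,-65,70),S(707,207)),
('side','l',(0,65,8),S(444,317)),('side','l',(-160,-65,4),S(557,19)),('side','l',(-160,65,0),S(539,155)),('side','l',(-80,0,29),S(477,160))]
def world(p,f,X):
    x,y,w,a=p; X=np.array(X,float)/1000
    if f=='l':
        c,s=np.cos(a),np.sin(a); X=np.array([.08+X[0]*c+X[2]*s, X[1], .07-X[0]*s+X[2]*c])
    c,s=np.cos(w),np.sin(w); return np.array([x+c*X[0]-s*X[1],y+s*X[0]+c*X[1],X[2]])
def res(p): return np.concatenate([proj(n,world(p,f,X))[0]-np.array(q) for n,f,X,q in P])
if __name__=='__main__':
    r=least_squares(res,[.5,.05,0,1.2],loss='soft_l1'); print(r.x); print(r.fun.reshape(-1,2).round(1).tolist())
    for n,X in(('stud foot',(-80,0,8)),('tab',(-172,0,4)),('free top',(-160,0,8))):
        print(n,world(r.x,'l',X).round(4), 'closed',world([*r.x[:3],0],'l',X).round(4))
E
python3 fit.py
```

```text
[0.53464922 0.05158138 0.03110477 1.15492403]
[[-0.4, 0.8], [0.5, 0.3], [0.1, -0.6], [-0.0, -0.7], [-0.2, -0.4], [0.4, -0.5], [0.0, -3.5], [0.8, 0.6], [1.0, -0.2], [-0.8, 1.0], [1.9, 0.6], [2.9, -0.7], [-1.9, -0.4]]
stud foot [0.5896 0.0533 0.1464] closed [0.5346 0.0516 0.078 ]
tab [0.5488 0.052  0.229 ] closed [0.4427 0.0487 0.074 ]
free top [0.5573 0.0523 0.2196] closed [0.4547 0.0491 0.078 ]
```

Call:
apply_moves:
  commands:
    - {"tx": 17, "ty": -26, "tz": 6}
    - {"tx": 17, "ty": -26, "tz": 6}
    - {"tx": 17, "ty": -26, "tz": 6}
    - {"tx": 17, "ty": -26, "tz": 6}
    - {"tx": 17, "ty": -26, "tz": 6}
    - {"tx": 17, "ty": -26, "tz": 6}
    - {"tx": 17, "ty": -26, "tz": 6}
    - {"tx": 17, "ty": -26, "tz": 6}
    - {"tx": 17, "ty": -26, "tz": 6}
    - {"tx": 17, "ty": -26, "tz": 6}
  claw: 1
  grip_force: 10

```text
invalid input
```

Call:
apply_moves:
  commands:
    - {"tx": 18, "ty": -26}
    - {"tx": 18, "ty": -26}
    - {"tx": 18, "ty": -26}
    - {"tx": 18, "ty": -26}
    - {"tx": 18, "ty": -26}
    - {"tx": 18, "ty": -26}
    - {"tx": 18, "ty": -26}
    - {"tx": 18, "ty": -26}
    - {"tx": 18, "ty": -26}
    - {"tx": 18, "ty": -20}

```text
invalid input
```

Call:
apply_moves:
  commands:
    - {"tx": 17, "ty": -26, "tz": 6, "roll": 0}
    - {"tx": 17, "ty": -26, "tz": 6, "roll": 0}
    - {"tx": 17, "ty": -26, "tz": 6, "roll": 0}
    - {"tx": 17, "ty": -26, "tz": 6, "roll": 0}
    - {"tx": 17, "ty": -26, "tz": 6, "roll": 0}
    - {"tx": 17, "ty": -26, "tz": 6, "roll": 0}
    - {"tx": 17, "ty": -26, "tz": 6, "roll": 0}
    - {"tx": 17, "ty": -26, "tz": 6, "roll": 0}
    - {"tx": 17, "ty": -26, "tz": 6, "roll": 0}
    - {"tx": 17, "ty": -26, "tz": 6, "roll": 0}
  claw: 1
  grip_force: 10

```text
time: 0.93
eef_pos: [0.4377, 0.3034, 0.3627]
tcp_rot: [-180.0, -0.0, 154.7]
contact_force: [0.6, 1.1, -0.5]
width: 0.0235
finger_force: 0.0
```

Call:
apply_moves:
  commands:
    - {"tx": 18, "ty": -26, "tz": 0, "roll": 0}
    - {"tx": 18, "ty": -26, "tz": 0, "roll": 0}
    - {"tx": 18, "ty": -26, "tz": 0, "roll": 0}
    - {"tx": 18, "ty": -26, "tz": 0, "roll": 0}
    - {"tx": 18, "ty": -26, "tz": 0, "roll": 0}
    - {"tx": 18, "ty": -26, "tz": 0, "roll": 0}
    - {"tx": 18, "ty": -26, "tz": 0, "roll": 0}
    - {"tx": 18, "ty": -26, "tz": 0, "roll": 0}
    - {"tx": 18, "ty": -26, "tz": 0, "roll": 0}
    - {"tx": 18, "ty": -20, "tz": 0, "roll": 0}

```text
time: 1.77
eef_pos: [0.6177, 0.0479, 0.3623]
tcp_rot: [-179.9, -0.0, 154.6]
contact_force: [-0.4, 1.2, -0.4]
width: 0.0008
finger_force: 0.0
```

Call:
apply_moves:
  commands:
    - {"tx": 0, "ty": 0, "tz": -20, "roll": 0}
    - {"tx": 0, "ty": 0, "tz": -20, "roll": 0}
    - {"tx": 0, "ty": 0, "tz": -20, "roll": 0}
    - {"tx": 0, "ty": 0, "tz": -20, "roll": 0}
    - {"tx": 0, "ty": 0, "tz": 0, "roll": 0}

```text
time: 2.18
eef_pos: [0.6148, 0.0505, 0.2785]
tcp_rot: [-179.7, -0.4, 154.7]
contact_force: [-1.0, -1.7, 0.0]
width: 0.0
finger_force: 0.0
```

```bash
python3 - <<'E'
from h import *
snap('side','s1.png')
o=cv2.imread('pics/s1.png')[60:300,180:420];cv2.imwrite('pics/s1c.png',cv2.resize(o,None,fx=2.4,fy=2.4))
print(readout.get_obs()['eef_pos'])
E
```

```text
[0.61582601 0.05069629 0.28064597]
```

View pics/s1c.png

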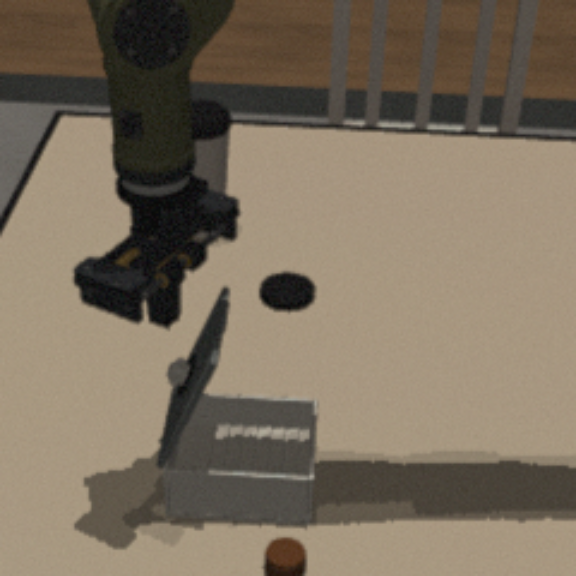

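Call:
apply_moves:
  commands:
    - {"tx": 0, "ty": 0, "tz": -16, "roll": 0}
    - {"tx": -14, "ty": 0, "tz": 0, "roll": 0}
    - {"tx": -14, "ty": 0, "tz": 0, "roll": 0}
    - {"tx": -14, "ty": 0, "tz": 0, "roll": 0}
    - {"tx": -8, "ty": 0, "tz": -4, "roll": 0}
    - {"tx": -8, "ty": 0, "tz": -4, "roll": 0}
    - {"tx": -8, "ty": 0, "tz": -4, "roll": 0}
    - {"tx": -8, "ty": 0, "tz": -4, "roll": 0}
    - {"tx": -8, "ty": 0, "tz": -6, "roll": 0}
    - {"tx": -8, "ty": 0, "tz": -6, "roll": 0}

```text
time: 3.07
eef_pos: [0.5284, 0.0511, 0.2403]
tcp_rot: [179.9, 0.2, 154.7]
contact_force: [-0.1, 0.0, 0.4]
width: 0.0006
finger_force: 0.4
```

Call:
apply_moves:
  commands:
    - {"tx": -7, "ty": 0, "tz": -6, "roll": 0}
    - {"tx": -6, "ty": 0, "tz": -7, "roll": 0}
    - {"tx": -6, "ty": 0, "tz": -7, "roll": 0}
    - {"tx": -6, "ty": 0, "tz": -8, "roll": 0}

```text
time: 3.4
eef_pos: [0.5036, 0.0512, 0.2121]
tcp_rot: [179.9, 0.2, 154.7]
contact_force: [0.6, -0.8, -0.5]
width: 0.0004
finger_force: 0.3
```

```bash
python3 - <<'E'
from h import *
snap('side','s2.png')
o=cv2.imread('pics/s2.png')[110:310,180:380];cv2.imwrite('pics/s2c.png',cv2.resize(o,None,fx=2,fy=2))
print(readout.get_obs()['eef_pos'])
E
```

```text
[0.50132096 0.05109649 0.2106477 ]
```

View pics/s2c.png

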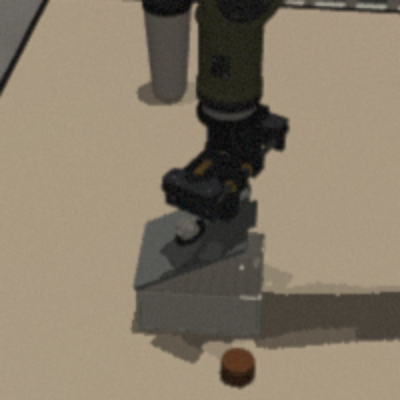

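The lid is following the fingers down and is now at about 0.45 rad. I'll keep pushing.

Call:
apply_moves:
  commands:
    - {"tx": -5, "ty": 0, "tz": -8, "roll": 0}
    - {"tx": -5, "ty": 0, "tz": -8, "roll": 0}
    - {"tx": -5, "ty": 0, "tz": -8, "roll": 0}
    - {"tx": -4, "ty": 0, "tz": -8, "roll": 0}
    - {"tx": -4, "ty": 0, "tz": -8, "roll": 0}
    - {"tx": -3, "ty": 0, "tz": -8, "roll": 0}
    - {"tx": -2, "ty": 0, "tz": -8, "roll": 0}
    - {"tx": -2, "ty": 0, "tz": -6, "roll": 0}
    - {"tx": 0, "ty": 0, "tz": -4, "roll": 0}
    - {"tx": 0, "ty": 0, "tz": 0, "roll": 0}

```text
time: 4.28
eef_pos: [0.4726, 0.0512, 0.1447]
tcp_rot: [180.0, 0.0, 154.7]
contact_force: [-0.9, -0.2, -0.7]
width: 0.0005
finger_force: 0.0
```

Call:
apply_moves:
  commands:
    - {"tx": 0, "ty": 0, "tz": -2, "roll": 0}
    - {"tx": 0, "ty": 0, "tz": -2, "roll": 0}
    - {"tx": 0, "ty": 0, "tz": -2, "roll": 0}
    - {"tx": 0, "ty": 0, "tz": 0, "roll": 0}
    - {"tx": 0, "ty": 0, "tz": 0, "roll": 0}
    - {"tx": 0, "ty": 0, "tz": 0, "roll": 0}

```text
time: 4.78
eef_pos: [0.4727, 0.0511, 0.142]
tcp_rot: [179.9, 0.2, 154.7]
contact_force: [-5.2, -0.8, 35.6]
width: 0.0003
finger_force: 17.8
```

Call:
apply_moves:
  commands:
    - {"tx": 0, "ty": 0, "tz": 15, "roll": 0}
    - {"tx": 0, "ty": 0, "tz": 35, "roll": 0}
    - {"tx": 0, "ty": 0, "tz": 35, "roll": 0}
    - {"tx": 0, "ty": 30, "tz": 0, "roll": -0.12}
    - {"tx": 2, "ty": 35, "tz": 0, "roll": -0.12}
    - {"tx": 2, "ty": 35, "tz": 0, "roll": -0.12}
    - {"tx": 3, "ty": 39, "tz": 0, "roll": -0.12}
    - {"tx": 3, "ty": 39, "tz": 0, "roll": -0.12}
    - {"tx": 3, "ty": 39, "tz": 0, "roll": -0.12}
    - {"tx": 0, "ty": 0, "tz": 0, "roll": 0}

```text
time: 5.62
eef_pos: [0.4841, 0.2796, 0.2241]
tcp_rot: [179.7, -0.4, 113.9]
contact_force: [0.3, 1.4, -0.2]
width: 0.0005
finger_force: 0.0
```

```bash
python3 - <<'E'
from h import *
snap('top','t3.png');snap('side','s3.png')
t=cv2.imread('pics/t3.png')[160:260,140:300];s=cv2.imread('pics/s3.png')[190:350,230:350]
o=np.zeros((600,800,3),np.uint8);o[:250,:400]=cv2.resize(t,None,fx=2.5,fy=2.5,interpolation=2)
u=cv2.resize(cv2.imread('pics/t3.png')[180:250,225:295],(340,340),interpolation=2);o[255:595,:340]=u
o[:533,400:800]=cv2.resize(s,(400,533),interpolation=2)
cv2.imwrite('pics/z3.png',cv2.convertScaleAbs(o,alpha=1.5))
print(readout.get_obs()['eef_pos'])
E
```

```text
[0.48460701 0.27044824 0.22376102]
```

View pics/z3.png

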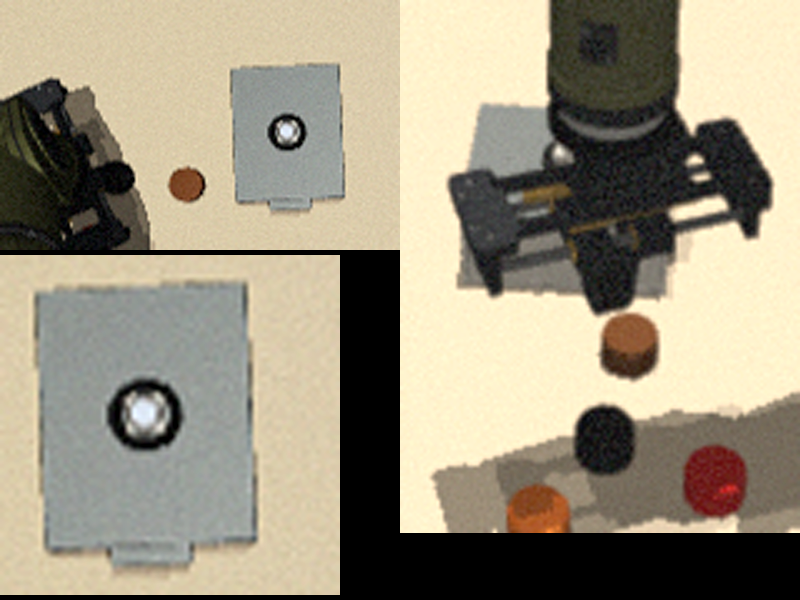

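The lid is shut: top view shows a level plate with the stud and ring at about pixel (254.9,212.7). The cap is still clear of its neighbours. Next is opening the gripper and descending onto the cap.

Call:
apply_moves:
  commands:
    - {"tx": 1, "ty": -2, "tz": 0, "roll": 0}
    - {"tx": 0, "ty": 0, "tz": 0, "roll": 0}
    - {"tx": 0, "ty": 0, "tz": 0, "roll": 0}
    - {"tx": 0, "ty": 0, "tz": -20, "roll": 0}
    - {"tx": 0, "ty": 0, "tz": -20, "roll": 0}
    - {"tx": 0, "ty": 0, "tz": -20, "roll": 0}
    - {"tx": 0, "ty": 0, "tz": -20, "roll": 0}
    - {"tx": 0, "ty": 0, "tz": -20, "roll": 0}
    - {"tx": 0, "ty": 0, "tz": 0, "roll": 0}
  claw: -1

```text
time: 6.47
eef_pos: [0.4849, 0.2638, 0.1209]
tcp_rot: [-179.7, 0.0, 113.3]
contact_force: [0.1, -0.3, -0.1]
width: 0.0582
finger_force: 0.0
```

Call:
apply_moves:
  commands:
    - {"tx": 0, "ty": 0, "tz": -15, "roll": 0}
    - {"tx": 0, "ty": 0, "tz": -15, "roll": 0}
    - {"tx": 0, "ty": 0, "tz": -10, "roll": 0}
    - {"tx": 0, "ty": 0, "tz": -9, "roll": 0}
    - {"tx": 0, "ty": 0, "tz": 0, "roll": 0}
    - {"tx": 0, "ty": 0, "tz": 0, "roll": 0}

```text
time: 6.97
eef_pos: [0.4863, 0.2658, 0.0749]
tcp_rot: [-180.0, 0.0, 113.4]
contact_force: [0.2, 0.2, -0.1]
width: 0.0883
finger_force: 0.0
```

```bash
python3 - <<'E'
from h import *
im=snap('side','s4.png'); snap('top','t4.png')
o=im[190:350,230:350]
cv2.imwrite('pics/z4.png',cv2.convertScaleAbs(cv2.resize(o,(450,600),interpolation=2)[:,:,::-1],alpha=1.5))
print(readout.get_obs()['eef_pos'])
# ring centre in both views (outer contour of dark blob filled)
for n,f,c,z in(('top','t3.png',(255,213),.081),('top','t4.png',(255,213),.081),('side','s4.png',(272,230),.081)):
    g=cv2.imread('pics/'+f).max(2)
    p=(g[c[1]-14:c[1]+15,c[0]-14:c[0]+15]<75).astype(np.uint8)
    nn,l,st,ce=cv2.connectedComponentsWithStats(p); i=1+st[1:,4].argmax()
    h=cv2.convexHull(np.argwhere(l==i)[:,::-1].astype(np.int32)); e=cv2.fitEllipse(h)
    q=np.array(e[0])+np.array(c)-14; print(f,st[i],e,q,at(n,q,z))
E
```

```text
[0.48663384 0.26608772 0.0754497 ]
t3.png [  6   6  16  15 117] ((13.529706001281738, 13.452485084533691), (15.0022611618042, 15.594900131225586), 146.1098175048828) [254.529706   212.45248508] [0.53411796 0.05195988 0.081     ]
t4.png [  6   6  16  15 115] ((13.399471282958984, 13.18995189666748), (14.768752098083496, 15.305816650390625), 87.1209487915039) [254.39947128 212.1899519 ] [0.53490557 0.05233906 0.081     ]
s4.png [ 11   0  18  29 404] ((20.43916893005371, 8.765578269958496), (18.128503799438477, 48.532615661621094), 172.88702392578125) [278.43916893 224.76557827] [0.54779212 0.00171735 0.081     ]
```

View pics/z4.png

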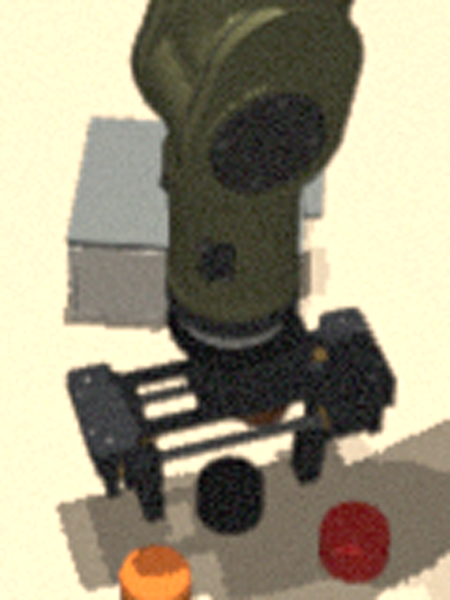

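The cap (crop (230,497)) lies centred between the fingertips (150,515) and (308,480). I'll nudge +2 mm in y and grip.

Call:
apply_moves:
  commands:
    - {"tx": 0, "ty": 2, "tz": 0, "roll": 0}
    - {"tx": 0, "ty": 0, "tz": 0, "roll": 0}
    - {"tx": 0, "ty": 0, "tz": 0, "roll": 0}
    - {"tx": 0, "ty": 0, "tz": 0, "roll": 0}
    - {"tx": 0, "ty": 0, "tz": 0, "roll": 0}
    - {"tx": 0, "ty": 0, "tz": 0, "roll": 0}
    - {"tx": 0, "ty": 0, "tz": 0, "roll": 0}
    - {"tx": 0, "ty": 0, "tz": 0, "roll": 0}
    - {"tx": 0, "ty": 0, "tz": 0, "roll": 0}
    - {"tx": 0, "ty": 0, "tz": 0, "roll": 0}
  claw: 1
  grip_force: 40

```text
time: 7.9
eef_pos: [0.4862, 0.268, 0.0748]
tcp_rot: [180.0, 0.0, 113.4]
contact_force: [0.6, 0.2, 0.3]
width: 0.0418
finger_force: 40.0
```

Call:
apply_moves:
  commands:
    - {"tx": 0, "ty": 0, "tz": 20, "roll": 0}
    - {"tx": 0, "ty": 0, "tz": 30, "roll": 0}
    - {"tx": 0, "ty": 0, "tz": 40, "roll": 0}
    - {"tx": 0, "ty": 0, "tz": 40, "roll": 0}
    - {"tx": 0, "ty": 0, "tz": 0, "roll": 0}
    - {"tx": 0, "ty": 0, "tz": 0, "roll": 0}
    - {"tx": 0, "ty": 0, "tz": 0, "roll": 0}

```text
time: 8.48
eef_pos: [0.4857, 0.2678, 0.2043]
tcp_rot: [-180.0, -0.0, 113.4]
contact_force: [0.7, 0.0, -0.6]
width: 0.0418
finger_force: 40.0
```

```bash
python3 - <<'E'
from h import *
im=snap('side','s5.png');print(readout.get_obs()['eef_pos'],readout.get_obs()['width'])
p=readout.get_obs()['eef_pos']; u,v=proj('side',p-np.array([0,0,.05]))[0].astype(int);print(u,v)
o=im[v-60:v+60,u-60:u+60]
cv2.imwrite('pics/z5.png',cv2.convertScaleAbs(cv2.resize(o,(600,600),interpolation=2)[:,:,::-1],alpha=2.2))
E
```

```text
[0.48534556 0.26766982 0.20357485] 0.041614645613236516
292 280
```

View pics/z5.png

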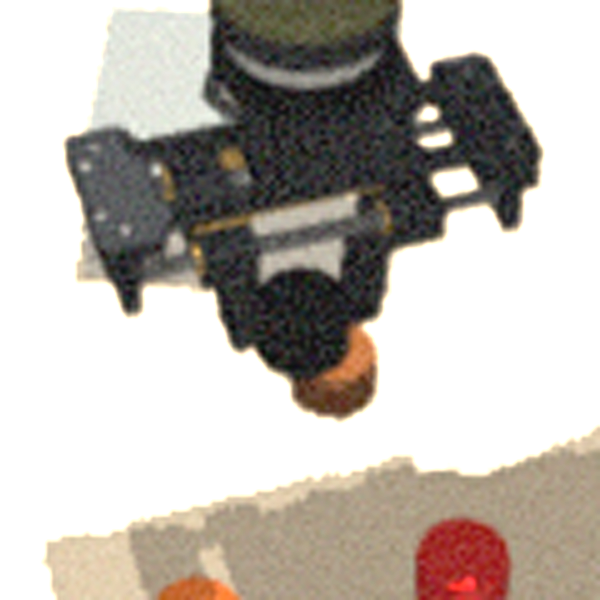

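```bash
python3 - <<'E'
from h import *
p=np.array([.48535,.26767,.20357]);zb=p[2]-.0748
a=np.linspace(0,6.28,200);C=np.c_[.021*np.cos(a),.021*np.sin(a)]
def sil(dx,dy):
    f=lambda z:proj('side',np.c_[C+p[:2]+[dx,dy],np.full(200,z)])
    return f(zb)[:,1].max(),f(zb+.028)[:,1].min(),f(zb+.014)[:,0].mean()
for d in((0,0),(.003,0),(0,.003)):print(d,sil(*d))
# measured silhouette rows along cap centre columns
g=cv2.imread('pics/s5.png').max(2)
for c in(289,290,291,292,293):print(c,g[264:305,c].tolist())
E
```

```text
(0, 0) (np.float64(295.63320598255035), np.float64(272.6093332870316), np.float64(292.17049627604234))
(0.003, 0) (np.float64(295.5114597785367), np.float64(272.4956447297834), np.float64(290.8044209783833))
(0, 0.003) (np.float64(296.6836135471017), np.float64(273.5958498916784), np.float64(292.0370713232372))
289 [87, 82, 48, 32, 45, 53, 79, 88, 88, 76, 32, 19, 25, 18, 28, 16, 10, 23, 21, 23, 17, 10, 9, 23, 19, 12, 29, 25, 27, 13, 40, 77, 126, 170, 174, 171, 177, 180, 183, 180, 180]
290 [89, 78, 48, 47, 47, 60, 88, 90, 83, 61, 17, 15, 15, 13, 15, 12, 11, 18, 13, 22, 24, 26, 22, 23, 12, 22, 20, 15, 13, 8, 23, 42, 72, 80, 85, 97, 128, 173, 184, 180, 180]
291 [87, 69, 45, 45, 45, 63, 89, 89, 81, 53, 18, 14, 16, 14, 23, 23, 26, 11, 13, 22, 18, 16, 12, 23, 13, 20, 27, 18, 14, 13, 26, 16, 35, 45, 45, 47, 83, 129, 169, 182, 179]
292 [82, 61, 35, 41, 47, 70, 89, 91, 82, 51, 18, 8, 15, 23, 9, 15, 9, 18, 22, 19, 20, 21, 16, 16, 9, 11, 20, 17, 21, 12, 24, 28, 44, 40, 38, 42, 54, 83, 137, 178, 184]
293 [80, 53, 37, 38, 51, 72, 84, 85, 86, 62, 21, 22, 20, 19, 21, 19, 22, 25, 14, 15, 20, 26, 25, 17, 24, 18, 15, 17, 23, 14, 20, 23, 36, 46, 45, 43, 43, 58, 113, 177, 180]
```

Call:
apply_moves:
  commands:
    - {"tx": 6, "ty": -27, "tz": 0, "roll": 0}
    - {"tx": 6, "ty": -27, "tz": 0, "roll": 0}
    - {"tx": 6, "ty": -27, "tz": 0, "roll": 0}
    - {"tx": 6, "ty": -27, "tz": 0, "roll": 0}
    - {"tx": 6, "ty": -27, "tz": 0, "roll": 0}
    - {"tx": 6, "ty": -27, "tz": 0, "roll": 0}
    - {"tx": 6, "ty": -27, "tz": 0, "roll": 0}
    - {"tx": 7, "ty": -27, "tz": 0, "roll": 0}
    - {"tx": 0, "ty": 0, "tz": 0, "roll": 0}
    - {"tx": 0, "ty": 0, "tz": 0, "roll": 0}

```text
time: 9.37
eef_pos: [0.5346, 0.0498, 0.2031]
tcp_rot: [-179.8, -0.0, 113.2]
contact_force: [-0.3, 1.2, -0.8]
width: 0.0417
finger_force: 40.0
```

Call:
apply_moves:
  commands:
    - {"tx": 0, "ty": 0, "tz": 0, "roll": 0}
    - {"tx": 0, "ty": 0, "tz": 0, "roll": 0}
    - {"tx": 0, "ty": 0, "tz": 0, "roll": 0}

```text
time: 9.62
eef_pos: [0.5347, 0.0537, 0.2042]
tcp_rot: [-180.0, -0.1, 113.6]
contact_force: [0.4, 0.4, -0.7]
width: 0.0417
finger_force: 40.0
```

Call:
apply_moves:
  commands:
    - {"tx": 0, "ty": -1, "tz": -5, "roll": 0}
    - {"tx": 0, "ty": 0, "tz": -5, "roll": 0}
    - {"tx": 0, "ty": 0, "tz": -5, "roll": 0}
    - {"tx": 0, "ty": 0, "tz": -5, "roll": 0}
    - {"tx": 0, "ty": 0, "tz": -5, "roll": 0}
    - {"tx": 0, "ty": 0, "tz": -5, "roll": 0}
    - {"tx": 0, "ty": 0, "tz": 0, "roll": 0}
    - {"tx": 0, "ty": 0, "tz": 0, "roll": 0}

```text
time: 10.28
eef_pos: [0.535, 0.051, 0.1744]
tcp_rot: [-180.0, -0.0, 113.4]
contact_force: [-0.0, -0.5, -0.6]
width: 0.0419
finger_force: 40.0
```

Call:
apply_moves:
  commands:
    - {"tx": 0, "ty": 0, "tz": -2, "roll": 0}
    - {"tx": 0, "ty": 0, "tz": -2, "roll": 0}
    - {"tx": 0, "ty": 0, "tz": 0, "roll": 0}
    - {"tx": 0, "ty": 0, "tz": 0, "roll": 0}

```text
time: 10.62
eef_pos: [0.5352, 0.051, 0.1708]
tcp_rot: [180.0, 0.0, 113.4]
contact_force: [-0.2, 0.6, -0.4]
width: 0.0415
finger_force: 40.0
```

Call:
apply_moves:
  commands:
    - {"tx": 0, "ty": 0, "tz": -1, "roll": 0}
    - {"tx": 0, "ty": 0, "tz": -1, "roll": 0}
    - {"tx": 0, "ty": 0, "tz": -1, "roll": 0}
    - {"tx": 0, "ty": 0, "tz": 0, "roll": 0}
    - {"tx": 0, "ty": 0, "tz": 0, "roll": 0}

```text
time: 11.03
eef_pos: [0.5356, 0.0508, 0.1684]
tcp_rot: [179.9, 0.0, 113.4]
contact_force: [-0.8, -0.7, 5.8]
width: 0.0416
finger_force: 40.0
```

Call:
apply_moves:
  commands:
    - {"tx": 0, "ty": 0, "tz": -1, "roll": 0}
    - {"tx": 0, "ty": 0, "tz": -1, "roll": 0}
    - {"tx": 0, "ty": 0, "tz": -1, "roll": 0}
    - {"tx": 0, "ty": 0, "tz": -1, "roll": 0}
    - {"tx": 0, "ty": 0, "tz": -1, "roll": 0}
    - {"tx": 0, "ty": 0, "tz": -1, "roll": 0}
    - {"tx": 0, "ty": 0, "tz": -1, "roll": 0}
    - {"tx": 0, "ty": 0, "tz": 0, "roll": 0}
    - {"tx": 0, "ty": 0, "tz": 0, "roll": 0}

```text
time: 11.78
eef_pos: [0.5354, 0.0507, 0.1603]
tcp_rot: [-180.0, 0.0, 113.4]
contact_force: [1.9, -2.2, -6.0]
width: 0.0418
finger_force: 40.0
```

Call:
apply_moves:
  commands:
    - {"tx": 0, "ty": 0, "tz": -1, "roll": 0}
    - {"tx": 0, "ty": 0, "tz": -1, "roll": 0}
    - {"tx": 0, "ty": 0, "tz": 0, "roll": 0}
    - {"tx": 0, "ty": 0, "tz": 0, "roll": 0}

```text
time: 12.12
eef_pos: [0.5352, 0.0512, 0.1589]
tcp_rot: [180.0, -0.0, 113.4]
contact_force: [0.4, -0.1, -1.1]
width: 0.0417
finger_force: 40.0
```

Clicked: the force dropped and the stud now draws the cap down. Next is squeezing the seal.

Call:
apply_moves:
  commands:
    - {"tx": 0, "ty": 0, "tz": -1, "roll": 0}
    - {"tx": 0, "ty": 0, "tz": -1, "roll": 0}
    - {"tx": 0, "ty": 0, "tz": 0, "roll": 0}
    - {"tx": 0, "ty": 0, "tz": 0, "roll": 0}

```text
time: 12.45
eef_pos: [0.5351, 0.0513, 0.157]
tcp_rot: [180.0, -0.0, 113.4]
contact_force: [-0.5, 0.3, 3.7]
width: 0.0419
finger_force: 40.0
```

Call:
apply_moves:
  commands:
    - {"tx": 0, "ty": 0, "tz": -1, "roll": 0}
    - {"tx": 0, "ty": 0, "tz": -0.5, "roll": 0}
    - {"tx": 0, "ty": 0, "tz": 0, "roll": 0}
    - {"tx": 0, "ty": 0, "tz": 0, "roll": 0}
    - {"tx": 0, "ty": 0, "tz": 0, "roll": 0}

```text
time: 12.87
eef_pos: [0.5352, 0.0512, 0.1557]
tcp_rot: [180.0, -0.0, 113.4]
contact_force: [-1.9, 1.6, 6.3]
width: 0.0414
finger_force: 40.0
```

Call:
apply_moves:
  commands:
    - {"tx": 0, "ty": 0, "tz": -1, "roll": 0}
    - {"tx": 0, "ty": 0, "tz": 0, "roll": 0}
    - {"tx": 0, "ty": 0, "tz": 0, "roll": 0}
    - {"tx": 0, "ty": 0, "tz": 0, "roll": 0}
    - {"tx": 0, "ty": 0, "tz": 0, "roll": 0}

```text
time: 13.28
eef_pos: [0.5351, 0.0512, 0.155]
tcp_rot: [180.0, -0.0, 113.4]
contact_force: [-2.1, -0.4, 9.6]
width: 0.0417
finger_force: 40.0
```

Call:
apply_moves:
  commands:
    - {"tx": 0, "ty": 0, "tz": -0.5, "roll": 0}
    - {"tx": 0, "ty": 0, "tz": 0, "roll": 0}
    - {"tx": 0, "ty": 0, "tz": 0, "roll": 0}
    - {"tx": 0, "ty": 0, "tz": 0, "roll": 0}
    - {"tx": 0, "ty": 0, "tz": 0, "roll": 0}
    - {"tx": 0, "ty": 0, "tz": 0, "roll": 0}

```text
time: 13.78
eef_pos: [0.5351, 0.0512, 0.1546]
tcp_rot: [180.0, -0.0, 113.4]
contact_force: [-2.4, -0.1, 10.2]
width: 0.0423
finger_force: 40.0
```

```bash
python3 - <<'E'
from h import *
im=snap('side','s6.png')
o=im[150:310,190:350]
cv2.imwrite('pics/z6.png',cv2.convertScaleAbs(cv2.resize(o,(600,600),interpolation=2)[:,:,::-1],alpha=2))
print(readout.get_obs()['contact_force'])
E
```

```text
[-3.19695659  0.24055994 10.25356814]
```

View pics/z6.png

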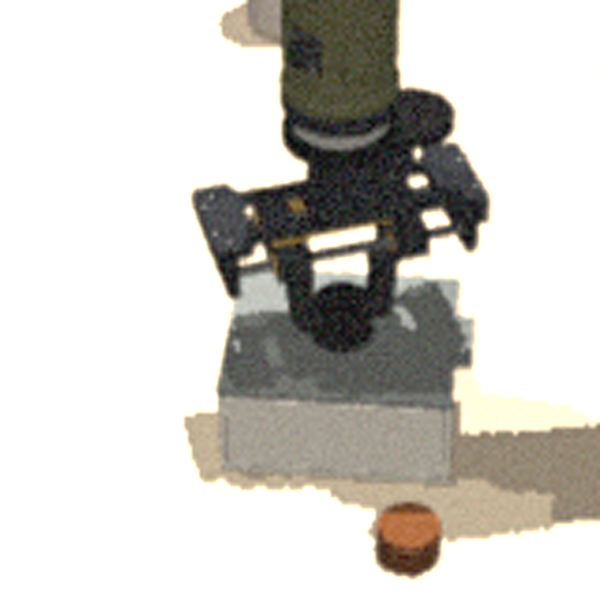

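The picture shows the cap seated flat on the closed lid at about crop (340,318), still held by the fingers and pressed with about 10 N.

```bash
python3 -c "
from h import *
print(ctrl.hand_in())"
```

```text
the job is handed in; nothing more can be done
None
```

The lid is closed and the cap is clicked onto the stud; I handed the job in at about 14 s with the fingers still pressing it at about 10 N, and the hand-in returned no verdict.

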